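# Open the filter cover of a bench air filter unit by its snap tab

## Robot

A 6-joint arm with a two-finger parallel gripper is mounted at the origin on a cart in front of the work surface, level with it; the furniture and walls round the work are solid. World frame = base frame: x ahead of the robot, y to its left, z up, the work surface at z = 0. Lengths are in mm, angles in rad, forces in N, time in s.
With the tool pointing down it reaches from about 400 to 925 mm from the base axis. Payload 12.5 kg.
Tool frame: the origin (TCP) lies midway between the tips of the shut fingers; the grasp point (between the pads) lies 19 mm behind it; z points along the fingers, y is the line along which they close (so a half turn about z gives the same grasp; the last joint's range is limited). The gripper opens to 95 mm and grips with 3 to 60 N. Pads are 20 mm wide; open, the fingers measure 119 mm over their backs; the gripper's body (75 mm by 180 mm) begins 59 mm behind the grasp point.
Start: joints at [-1.399, 0.491, 1.559, -0, 1.092, -0.106], TCP at [171.423, -601.05, 214.661] pointing down, gripper open.
Joint ranges: [-3.1, 3.1], [-0.84, 2.19], [0.05, 2.79], [-1.13, 4.28], [0.06, 2.93], [-2.69, 2.69]. Speed limits (rad/s): [2.22, 2.22, 2.79, 3.14, 3.14, 3.14].

## Interface

Orientations are given as [roll, pitch, yaw] about the fixed x, y, z axes, in that order (R = Rz(yaw) Ry(pitch) Rx(roll)).
In Python, from cell import env gives the robot as it stands.
- The arm moves only by the tool arm_command, never from a script. Its argument "targets" is a list of rows, each a list of 5 numbers: the shift along the tool's x, y, z in mm, then the turn about the tool's z in degrees, then the opening, from 0 (shut) to 1 (fully open). In form: [[tx, ty, tz, roll, fingers], ...]. A call has 1 to 5 rows; each row is the pose to reach, as a shift and turn from the pose commanded when the call began, along the tool's axes at that moment; what a row does not reach only later rows make up. A row lasts 1/10 s, in which the tool goes at most 50 mm and 8.59 degrees, less where a joint would pass 70% of its speed; a pose out of reach is approached as far as the arm can. A call with a gripper value outside its range is refused whole. The fingers move at their own pace and stop on an object; the grip force is fixed at half the most. Time passes only in rows, so rows that repeat a pose let the fingers close. It gives the time, the measured TCP pose, the force, the opening and the grip force at its end, in the units of the state.
- env.state(): the state, without advancing time (a new reading comes with each control period).
- env.read_camera(name): name is "scene" or "top"; returns a dict with "frame" (420x560x3 uint8, red, green, blue), "vertical_fov" (degrees; the focal length in pixels is half the picture's height over the tangent of half this angle, whatever the lens; pixels are square), "cx", "cy" (the principal point, pixels), "world_from_camera" (4x4, takes a point from camera to world coordinates). Camera axes: x right, y down, z forward; pixel columns grow to the right and rows downward; lengths in mm; the calibration is good to about 2 mm. A picture is of the moment at which its call begins. There is no depth.
- env.job_done(): hands the job in; it is judged then, once.
The state is a dict: "t": time; "joints": joint angles; "qvel": joint speeds; "tau": joint torques, N m; "eef_pos": TCP position; "tcp_rot": TCP orientation; "ft_force": force on the tool from outside, world axes, zero at the start; "moment": the same for the moment, N m; "opening": opening from 0.0 (shut) to 1.0 (fully open); "grip_force": force on a finger pad.
Only numpy, scipy, OpenCV 4.12 (cv2) and the standard library are available. Lean on these libraries where they do the work, as an engineer would, in place of code of your own. Each camera call takes 0.05 s, during which the arm holds its last target. There are 200 camera calls.

## Task

Open the white bench filter unit: with a fingertip, press the orange snap tab fully in until it is flush with the shelf, then push the blue cover by its rib off its seat over the filter, along the guides and over the pressed tab, until it lies flat and wholly on the parking shelf and the filter is completely uncovered. Only press and push - do not lift the cover - and do not disturb the bottles or the slide box standing beside the unit.

Things in the scene. Friction and masses are not known exactly. Their poses are not given: they have to be found in the camera images.
- unit: White bench filter unit, fixed, 104 mm (x) by 220 mm (y) by 60 mm high; origin on the bench under its middle, z up. The cover slides along the unit's +y. The -y half is the seat: the cover over a well (y -92 to -14 mm) with a pleated filter. The +y half is the open parking shelf, with a 12 mm high stop at y = +105 mm. A hose barb stands out 20 mm from the +y end.
- unit_deck (a point): Middle of the unit at the height of the parking shelf's flat deck, 45 mm above the bench. Side guides, 90 mm apart inside, carry the cover on runners 2.5 mm above the deck. They stand 8 mm above the deck at the shelf; at the seat lips 80 mm apart, 15.5 mm above the deck, hold the cover's edges down.
- tab_top (a point): Ribbed press spot on top of the orange snap tab, mid-width of the unit, 17 mm along the unit's +y from its middle. The tab is 34 mm (x) by 44 mm (y). Unpressed, its flat top stands 10 mm above the deck and its edge blocks the cover. Axes as the unit.
- tab (a joint): How far the tab is pressed straight down, m: about 0 unpressed, 0.0095 fully in at its stop, practically flush (top 0.5 mm above the deck). It yields to about 5 N and stays where it is left. The cover passes over it from about 0.008 on.
- cover: Blue sliding cover, loose, a plate 84 mm (x) by 92 mm (y) by 8 mm, about 120 g; origin at the centre of its underside, axes as the unit. Seated, it lies 54 mm to the unit's -y side, underside 47.5 mm above the bench. It must travel 92 mm along +y to be wholly on the shelf; the end stop is met after 113 mm. It slides with under 2 N.
- cover_rib (a point): Centre of the upright push rib on the cover, 50 mm (x) by 10 mm thick (y), rising 14 mm from the plate's top; this point lies half-way up it (7 mm below its top edge), 30 mm along -y from the cover's centre. The plate continues 11 mm behind the rib.
- white_bottle: Clear sample bottle with white screw cap, 41 mm diameter, 118 mm high, standing loose beside the unit; origin at the centre of its base. Leave alone.
- dropper_bottle: White dropper bottle, 43 mm diameter, 113 mm high, standing loose beside the unit; origin at the centre of its base. Leave alone.
- slide_box: Dark slide box with a pale sleeve, 54 x 100 x 21 mm, lying loose beyond the unit's +y end; origin at the centre of its underside. Leave alone.
Things that resemble listed ones, but are neither listed nor needed, are in the scene too. Several things have the shape of the cover; the one meant has the colours described above.

How it is judged:
By the outcome, as a careful person would: the job done as asked, in the order asked, and still so for the second after the job is handed in, with the robot touching nothing.
It also fails if it takes over 48 s, if anything falls off the work surface, if the arm or the gripper's body presses on something with over 40 N, if the wrist force passes 120 N, or if a joint passes its speed limit or range.

## Working session

There is one attempt and no reset: what is moved stays moved. The work goes in short steps, Python scripts to look and compute and a tool call to move; the robot and the scene stay as the last step left them, time stands still between calls to the robot, and variables do not carry over. Pictures are saved under pics/ and viewed, at most 10 in all, crops included, and the job is handed in when it is done.

Besides the shell and the picture viewer there is one more tool, called as a command line: name --pt "numbers of a row" for each row, then --argument value for the rest. arm_command: Moves the arm, as the interface text tells. Its arguments: {"type":"object","properties":{"targets":{"type":"array","items":{"type":"array","items":{"type":"number"}}}},"required":["targets"]}

```bash
mkdir -p pics; cat > h.py <<'E'
import numpy as np, cv2
from cell import env
def shot(n,f):
    c=env.read_camera(n); cv2.imwrite(f,c["frame"][:,:,::-1]); 
    np.savez(f[:-4]+'.npz',T=c["world_from_camera"],v=c["vertical_fov"],c=[c["cx"],c["cy"]]); return c
def ray(f,u,v,z):
    d=np.load(f[:-4]+'.npz'); F=210/np.tan(np.radians(d['v'])/2)
    r=d['T'][:3,:3]@np.array([(u-d['c'][0])/F,(v-d['c'][1])/F,1]); o=d['T'][:3,3]
    return o+r*(z-o[2])/r[2]
def crop(f,g,x0,y0,x1,y1,s):
    cv2.imwrite(g,cv2.resize(cv2.imread(f)[y0:y1,x0:x1],None,fx=s,fy=s,interpolation=cv2.INTER_CUBIC))
E
python3 - <<'E'
from h import *
for n in("scene","top"):
    c=shot(n,f"pics/{n}0.png"); print(c["vertical_fov"],c["cx"],c["cy"],c["world_from_camera"].round(3).tolist())
print(env.state())
E
```

```text
47.44066644850736 279.64109913099776 212.0356711380581 [[-0.672, -0.319, 0.668, -74.003], [-0.74, 0.27, -0.616, 624.54], [0.016, -0.908, -0.418, 428.346], [0.0, 0.0, 0.0, 1.0]]
50.12311134022516 282.54733475495914 214.81375522820008 [[0.007, -0.992, 0.128, 409.115], [-1.0, -0.004, 0.019, 97.098], [-0.018, -0.128, -0.992, 948.437], [0.0, 0.0, 0.0, 1.0]]
{'t': 0.1, 'joints': array([-1.39858583e+00,  4.91500081e-01,  1.55941412e+00, -3.33147327e-05,
        1.09170426e+00, -1.05585660e-01]), 'qvel': array([ 3.65829324e-04, -5.39499624e-05, -3.34429454e-03, -3.70985037e-04,
        3.52766651e-04,  1.57420909e-03]), 'tau': array([ 4.27622654e-03, -6.13619184e+01, -2.58607024e+01,  6.94224704e-02,
        4.70058003e-02, -6.90639763e-05]), 'eef_pos': array([ 171.38125275, -600.80498766,  214.11086684]), 'tcp_rot': array([-3.14056944e+00, -7.87259678e-05,  2.77811492e-01]), 'ft_force': array([-0.77515385, -0.20175439, -0.36222097]), 'moment': array([ 0.01057443,  0.00716514, -0.00084738]), 'grip_force': 0.0, 'opening': 1.0038617679165989}
```

View pics/scene0.png

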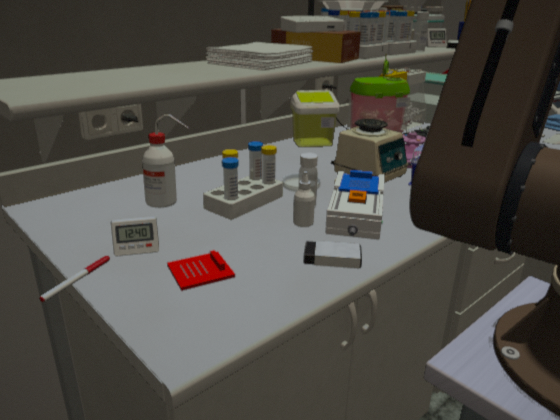

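View pics/top0.png

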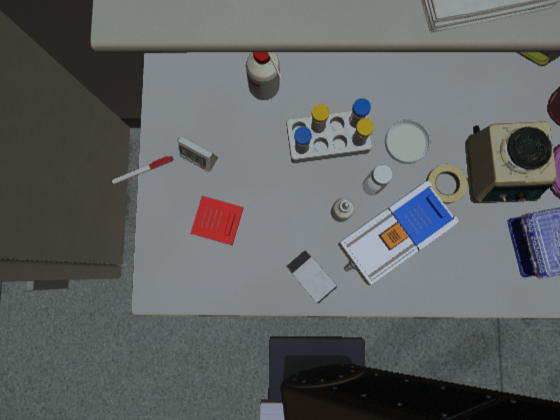

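The scene has three cover-shaped things in the top view: a red plate at (217,220), the blue one on the white unit at (425,215), and a blue item at the right edge (540,240). The blue one on the unit, next to the orange tab at (393,236), fits the description. I'll confirm it in an enlarged crop.

```bash
python3 -c "
from h import *
crop('pics/top0.png','pics/c1.png',325,160,475,290,5)"
```

```text
(no output)
```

View pics/c1.png

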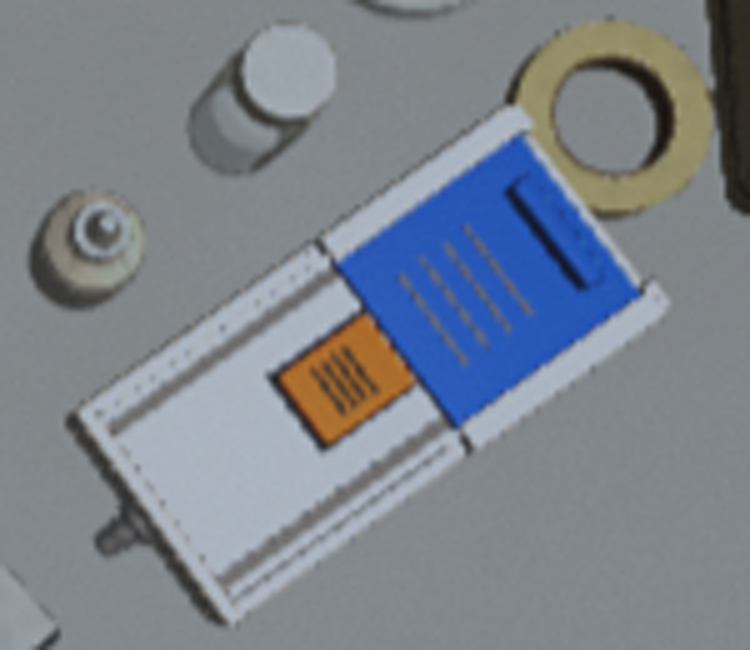

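The crop confirms it: a blue cover with its rib at the far end (crop 560,230), on the white unit, with the orange ribbed tab at crop (345,382).

```bash
python3 -c "
from h import *
def P(u,v,z): return ray('pics/top0.png',u/5+324.6,v/5+159.6,z)[:2]
L=P(80,410,55);R=P(232,620,55);L2=P(522,108,60);R2=P(668,295,60)
for n,p in dict(L=L,R=R,L2=L2,R2=R2,mid=(L+R+L2+R2)/4,tab=P(345,381,55),coverfrontL=P(335,262,55.5),cfR=P(457,428,55.5)).items(): print(n,p.round(1))
d=(L+R-L2-R2)/2; print(np.linalg.norm(d),np.linalg.norm(R-L),np.linalg.norm(R2-L2)); a=np.arctan2(d[1],d[0]); print('unit +y dir deg',np.degrees(a))
w=L-R; print(np.degrees(np.arctan2(w[1],w[0])), np.degrees(np.arctan2(*(L2-R2)[::-1])))
m=(L+R+L2+R2)/4; u=d/np.linalg.norm(d)
print('tab from model',m+17*u,'rib',m-84*u,'covfront mid',(P(335,262,55.5)+P(457,428,55.5))/2, m-8*u)
for z in(0,):
  print('bottles',ray('pics/top0.png',325+88/5,160+200/5,113)[:2],ray('pics/top0.png',325+290/5,160+72/5,118)[:2])
"
```

```text
L [471.4  -1.4]
R [389.4 -60. ]
L2 [ 593.1 -178.6]
R2 [ 517.9 -233.4]
mid [ 492.9 -118.4]
tab [ 483.5 -106.5]
coverfrontL [ 531.1 -103.5]
cfR [ 465.1 -150. ]
215.3773428913539 100.87214624991726 93.04137205650822
unit +y dir deg 125.50185235482158
35.55151372814887 36.0886252079018
tab from model [ 483.07476775 -104.5120085 ] rib [ 541.72842458 -186.73577964] covfront mid [ 498.11426612 -126.75955145] [ 497.59299964 -124.8644271 ]
bottles [5.45656949e+02 5.12505001e-01] [593.83110155 -75.15102969]
```

```bash
cat >> h.py <<'E'
from scipy.spatial.transform import Rotation as Rn
def to(p):
    s=env.state(); R=Rn.from_euler('xyz',s['tcp_rot']); print('pos',s['eef_pos'].round(1),'rot',np.degrees(s['tcp_rot']).round(1),'F',s['ft_force'].round(1),'t',round(s['t'],2))
    print('tool shift',R.inv().apply(np.array(p)-s['eef_pos']).round(1))
E
python3 -c "
from h import *
for u,v in((470,150),(475,200),(550,195),(510,210),(515,270),(472,130)):
  print(u,v,[ray('pics/top0.png',u,v,z)[:2].round().tolist() for z in(0,80,150)])
to([483.3,-105.5,150])"
```

```text
470 150 [[674.0, -287.0], [652.0, -255.0], [632.0, -227.0]]
475 200 [[565.0, -293.0], [552.0, -260.0], [540.0, -231.0]]
550 195 [[576.0, -451.0], [562.0, -405.0], [550.0, -364.0]]
510 210 [[544.0, -365.0], [533.0, -326.0], [523.0, -292.0]]
515 270 [[418.0, -368.0], [417.0, -329.0], [417.0, -295.0]]
472 130 [[719.0, -294.0], [693.0, -261.0], [670.0, -232.0]]
pos [ 171.4 -600.8  214.1] rot [-179.9   -0.    15.9] F [-0.8 -0.2 -0.4] t 0.1
tool shift [ 435.8 -390.7   64.5]
```

arm_command --pt "436 -391 0 -19.7 0" --pt "436 -391 0 -19.7 0" --pt "436 -391 0 -19.7 0" --pt "436 -391 0 -19.7 0" --pt "436 -391 0 -19.7 0"

```text
t: 0.6
eef_pos: [305.2, -387.6, 214.5]
tcp_rot: [-3.141, -0.0, 0.621]
ft_force: [0.1, -0.5, 0.6]
opening: 0.638
grip_force: 0.0
```

```bash
python3 -c "
from h import *
to([483.3,-105.5,150])"
```

```text
pos [ 305.2 -387.6  214.5] rot [-180.    -0.    35.6] F [ 0.1 -0.5  0.6] t 0.6
tool shift [ 309.  -125.7   64.5]
```

arm_command --pt "309 -126 0 0 0" --pt "309 -126 0 0 0" --pt "309 -126 0 0 0" --pt "309 -126 0 0 0" --pt "309 -126 0 0 0"

```text
t: 1.1
eef_pos: [438.5, -176.0, 214.6]
tcp_rot: [3.142, 0.0, 0.621]
ft_force: [1.1, -0.4, -0.4]
opening: 0.218
grip_force: 0.0
```

arm_command --pt "0 0 0 0 0" --pt "0 0 0 0 0" --pt "0 0 0 0 0"

```text
t: 1.4
eef_pos: [437.5, -178.6, 214.5]
tcp_rot: [-3.141, 0.0, 0.621]
ft_force: [-0.2, -0.8, 0.2]
opening: 0.011
grip_force: 0.0
```

```bash
python3 -c "
from h import *
to([483.3,-105.5,80])"
```

```text
pos [ 437.5 -178.6  214.5] rot [-180.     0.    35.6] F [-0.2 -0.8  0.2] t 1.4
tool shift [ 79.9 -32.7 134.5]
```

arm_command --pt "80 -33 0 0 0" --pt "80 -33 0 0 0" --pt "80 -33 50 0 0" --pt "80 -33 100 0 0" --pt "80 -33 130 0 0"

```text
t: 1.9
eef_pos: [482.2, -105.6, 81.9]
tcp_rot: [-3.14, 0.002, 0.62]
ft_force: [-0.1, -0.7, 0.3]
opening: 0.005
grip_force: 0.0
```

arm_command --pt "0 0 0 0 0" --pt "0 0 0 0 0"

```text
t: 2.1
eef_pos: [483.7, -105.8, 85.1]
tcp_rot: [-3.141, 0.0, 0.62]
ft_force: [0.0, -0.2, -0.4]
opening: 0.003
grip_force: 0.0
```

```bash
python3 -c "
from h import *
to([483.3,-105.5,45])
for n in('top','scene'): shot(n,f'pics/{n}1.png')
a=cv2.resize(cv2.imread('pics/top1.png')[160:300,325:475],None,fx=4,fy=4)[:, :400];b=cv2.resize(cv2.imread('pics/scene1.png')[150:290,290:400],None,fx=4,fy=4)[:,:400]
cv2.imwrite('pics/c2.png',np.hstack([a,b]))"
```

```text
pos [ 483.7 -105.8   85.1] rot [-180.     0.    35.5] F [ 0.  -0.2 -0.4] t 2.1
tool shift [-0.1 -0.4 40.1]
```

View pics/c2.png

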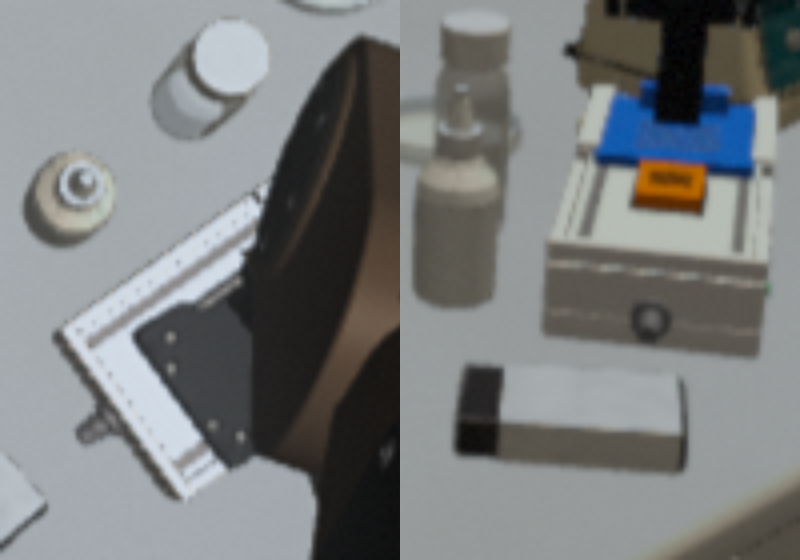

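The fingertips, at crop (680,122), hang directly above the orange tab at crop (670,180), and nothing beside the unit is touched.

```bash
python3 -c "
from h import *
f='pics/scene1.png'
q=lambda u,v,z: ray(f,290+(u-400)/4,150+v/4,z)[:2].round(1)
print(q(680,122,85),q(671,180,55),q(635,195,55),q(703,198,55))"
```

```text
[ 482.6 -107.7] [ 481.2 -102.9] [480.4 -73.7] [455.9 -96.9]
```

arm_command --pt "0 0 10 0 0" --pt "0 0 20 0 0" --pt "0 0 28 0 0"

```text
t: 2.5
eef_pos: [483.6, -104.5, 56.1]
tcp_rot: [3.141, -0.0, 0.622]
ft_force: [-0.6, -0.4, -0.5]
opening: 0.003
grip_force: 0.0
```

arm_command --pt "0 0 4 0 0" --pt "0 0 8 0 0" --pt "0 0 11 0 0" --pt "0 0 11.5 0 0" --pt "0 0 11.5 0 0"

```text
t: 3.0
eef_pos: [483.6, -104.5, 45.7]
tcp_rot: [3.141, -0.0, 0.622]
ft_force: [-3.7, 1.1, 12.9]
opening: 0.006
grip_force: 6.3
```

arm_command --pt "0 0 0.7 0 0" --pt "0 0 0.7 0 0" --pt "0 0 0.7 0 0"

```text
t: 3.3
eef_pos: [483.6, -104.5, 45.6]
tcp_rot: [3.141, -0.0, 0.622]
ft_force: [-6.6, 0.8, 22.2]
opening: 0.002
grip_force: 11.2
```

Hard stop reached: 22 N at z 45.6. I'll retreat up and take a look from above while turning for the rib.

arm_command --pt "0 0 -20 0 0" --pt "0 0 -60 0 0" --pt "0 0 -110 0 0" --pt "0 0 -160 0 0" --pt "0 0 -160 0 0"

```text
t: 3.8
eef_pos: [485.8, -105.1, 210.1]
tcp_rot: [3.133, -0.006, 0.622]
ft_force: [0.7, 0.5, -0.8]
opening: 0.003
grip_force: 0.0
```

```bash
python3 -c "
from h import *
u=np.array([-.582,.813]); m=np.array([493.,-118.8])
to([*(m-108*u),210])"
```

```text
pos [ 485.8 -105.1  210.1] rot [179.5  -0.3  35.6] F [ 0.7  0.5 -0.8] t 3.8
tool shift [ -2.2 123.3   1.1]
```

arm_command --pt "-1 40 0 -8.5 0" --pt "-2 80 0 -17 0" --pt "-2 123 0 -25.5 0" --pt "-2 123 0 -34 0" --pt "-2 123 0 -42.5 0"

```text
t: 4.3
eef_pos: [553.8, -206.5, 203.0]
tcp_rot: [-3.14, -0.0, 1.368]
ft_force: [-0.6, -0.1, -0.3]
opening: 0.006
grip_force: 0.0
```

arm_command --pt "0 0 0 -8.5 0" --pt "0 0 0 -17 0" --pt "0 0 0 -25.5 0" --pt "0 0 0 -34 0" --pt "0 0 0 -42.5 0"

```text
t: 4.8
eef_pos: [553.5, -205.6, 203.6]
tcp_rot: [-3.141, -0.001, 2.111]
ft_force: [0.4, 0.4, -0.2]
opening: 0.003
grip_force: 0.0
```

arm_command --pt "0 0 0 -5 0" --pt "0 0 0 -5 0" --pt "0 0 0 -5 0"

```text
t: 5.1
eef_pos: [553.6, -205.6, 203.9]
tcp_rot: [-3.141, -0.0, 2.19]
ft_force: [0.8, 0.7, 0.5]
opening: 0.004
grip_force: 0.0
```

```bash
python3 -c "
from h import *
u=np.array([-.582,.813]); m=np.array([493.,-118.8])
to([*(m-108*u),85])"
```

```text
pos [ 553.6 -205.6  203.9] rot [-180.    -0.   125.5] F [0.8 0.7 0.5] t 5.1
tool shift [ -2.2   1.3 118.9]
```

arm_command --pt "-2 1 40 0 0" --pt "-2 1 80 0 0" --pt "-2 1 118 0 0" --pt "-2 1 118 0 0" --pt "-2 1 118 0 0"

```text
t: 5.6
eef_pos: [555.8, -206.8, 86.8]
tcp_rot: [-3.141, -0.001, 2.191]
ft_force: [0.1, 0.1, 0.3]
opening: 0.007
grip_force: 0.0
```

```bash
python3 -c "
from h import *
u=np.array([-.582,.813]); m=np.array([493.,-118.8])
to([*(m-108*u),60])
for n in('top','scene'): shot(n,f'pics/{n}2.png')
a=cv2.resize(cv2.imread('pics/top2.png')[160:300,325:475],None,fx=4,fy=4)[:, :400];b=cv2.resize(cv2.imread('pics/scene2.png')[150:290,300:400],None,fx=4,fy=4)[:,:400]
cv2.imwrite('pics/c3.png',np.hstack([a,b]))"
```

```text
pos [ 555.8 -206.8   86.8] rot [-180.    -0.   125.5] F [0.1 0.1 0.3] t 5.6
tool shift [ 0.2  0.1 26.8]
```

View pics/c3.png

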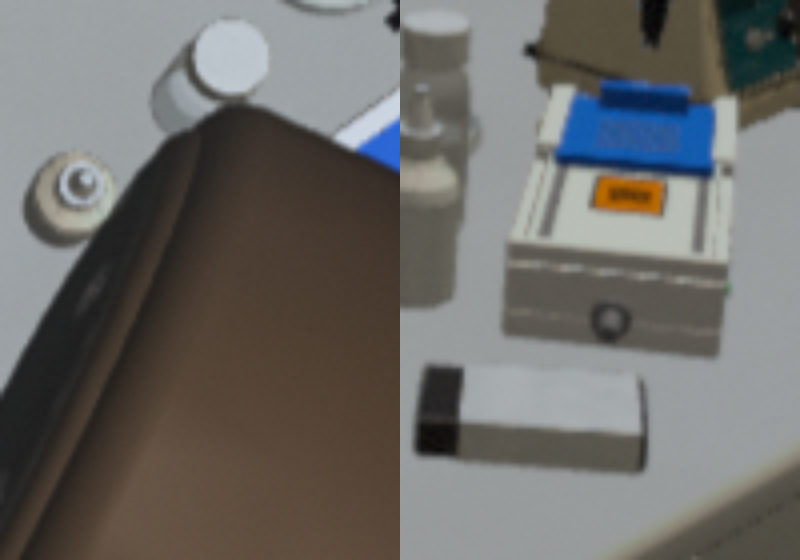

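The tab now lies flush, at crop (628,195), and the bottles are undisturbed. The fingertip at crop (652,45) is behind and above the rib at crop (645,95). I'll descend behind the rib.

arm_command --pt "0 0 10 0 0" --pt "0 0 20 0 0" --pt "0 0 26.5 0 0" --pt "0 0 26.5 0 0"

```text
t: 6.1
eef_pos: [555.2, -206.5, 58.9]
tcp_rot: [-3.141, -0.001, 2.192]
ft_force: [0.3, -0.3, -0.3]
opening: 0.004
grip_force: 0.0
```

arm_command --pt "3 0 0 0 0" --pt "6 0 0 0 0" --pt "9 0 0 0 0" --pt "12 0 0 0 0" --pt "15 0 0 0 0"

```text
t: 6.6
eef_pos: [546.9, -194.4, 60.2]
tcp_rot: [3.141, 0.001, 2.193]
ft_force: [-0.3, -1.5, 0.6]
opening: 0.002
grip_force: 0.6
```

arm_command --pt "8 0 0 0 0" --pt "16 0 0 0 0" --pt "24 0 0 0 0" --pt "32 0 0 0 0" --pt "40 0 0 0 0"

```text
t: 7.1
eef_pos: [523.2, -161.4, 60.0]
tcp_rot: [3.142, 0.0, 2.192]
ft_force: [0.8, -2.0, 1.6]
opening: 0.008
grip_force: 0.7
```

arm_command --pt "8 0 0 0 0" --pt "16 0 0 0 0" --pt "24 0 0 0 0" --pt "32 0 0 0 0" --pt "40 0 0 0 0"

```text
t: 7.6
eef_pos: [499.9, -129.0, 59.9]
tcp_rot: [-3.142, 0.0, 2.192]
ft_force: [0.5, -1.6, 1.1]
opening: 0.002
grip_force: 0.8
```

```bash
python3 -c "
from h import *
u=np.array([-.582,.813]); m=np.array([493.,-118.8])
to([*(m+5*u),60])
shot('scene','pics/scene3.png'); crop('pics/scene3.png','pics/c4.png',300,130,420,280,4)"
```

```text
pos [ 499.9 -129.    59.9] rot [-180.     0.   125.6] F [ 0.5 -1.6  1.1] t 7.6
tool shift [17.3  0.3 -0.1]
```

View pics/c4.png

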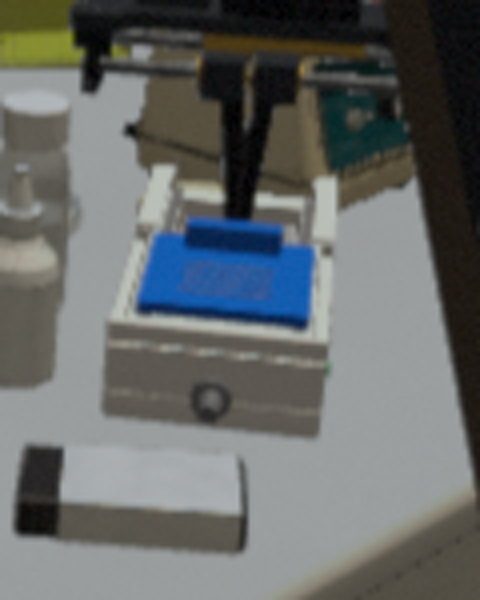

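The cover is flat and square between the guides, with its front edge at crop y≈315 past the tab. The last 17 mm remain.

arm_command --pt "5 0 0 0 0" --pt "10 0 0 0 0" --pt "14 0 0 0 0" --pt "17 0 0 0 0" --pt "17 0 0 0 0"

```text
t: 8.15
eef_pos: [490.1, -115.4, 59.9]
tcp_rot: [-3.141, -0.0, 2.193]
ft_force: [-0.1, -0.4, -1.0]
opening: 0.003
grip_force: 0.0
```

arm_command --pt "-5 0 0 0 0" --pt "-12 0 0 0 0" --pt "-12 0 -30 0 0" --pt "-12 0 -80 0 0" --pt "-12 0 -130 0 0"

```text
t: 8.65
eef_pos: [497.3, -125.9, 191.2]
tcp_rot: [-3.141, -0.001, 2.192]
ft_force: [1.2, -1.0, -0.3]
opening: 0.004
grip_force: 0.0
```

arm_command --pt "-40 50 -20 0 0" --pt "-80 100 -40 0 0" --pt "-80 150 -40 0 0" --pt "-80 200 -40 0 0" --pt "-80 250 -40 0 0"

```text
t: 9.15
eef_pos: [726.0, -60.5, 229.7]
tcp_rot: [3.141, 0.001, 2.191]
ft_force: [0.0, 0.1, -0.5]
opening: 0.004
grip_force: 0.0
```

```bash
python3 -c "
from h import *
to([0,0,0])
for n in('top','scene'): shot(n,f'pics/{n}4.png')
a=cv2.resize(cv2.imread('pics/top4.png')[160:300,325:475],None,fx=3,fy=3)[:, :450];b=cv2.resize(cv2.imread('pics/scene4.png')[150:290,290:400],None,fx=3,fy=3)
cv2.imwrite('pics/c5.png',np.hstack([a,b]))"
```

```text
pos [726.  -60.5 229.7] rot [180.    0.  125.5] F [ 0.   0.1 -0.5] t 9.15
tool shift [ 471.4 -555.7  229.2]
```

View pics/c5.png

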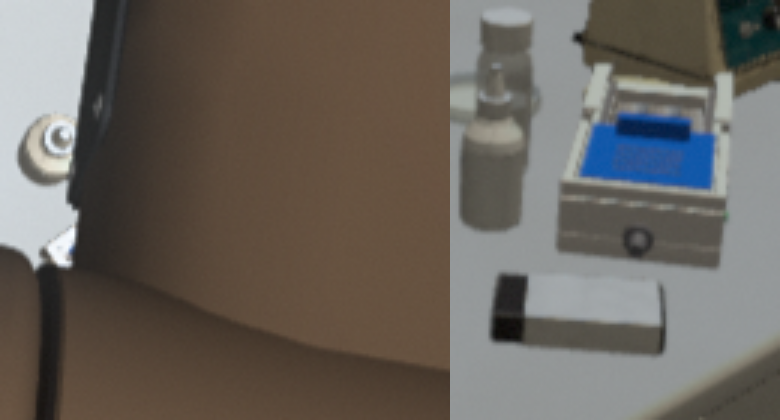

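The scene crop shows the cover lying flat on the shelf, with its front edge at (580,183)–(713,188), the well open behind the rib, and the bottles and box in place. I'll check the cover's travel with numbers.

```bash
python3 -c "
from h import *
f='pics/scene4.png'
u=np.array([-.582,.813]); m=np.array([493.,-118.8])
q=lambda a,b,z: ((ray(f,290+(a-450)/3,150+b/3,z)[:2]-m)@u).round(1)
print('front edge top',q(580,180,55.5),q(712,185,55.5),'rib top front/back',q(652,121,69.5),q(655,114,69.5),'unit end',q(562,182,53),q(722,192,53))"
```

```text
front edge top 107.2 94.4 rib top front/back 30.9 17.6 unit end 107.6 98.0
```

arm_command --pt "0 0 0 0 0" --pt "0 0 0 0 0" --pt "0 0 0 0 0"

```text
t: 9.55
eef_pos: [723.3, -61.4, 229.9]
tcp_rot: [-3.142, 0.0, 2.191]
ft_force: [-0.6, -0.3, 0.2]
opening: 0.007
grip_force: 0.0
```

```bash
python3 -c "
from cell import env
print(env.job_done())"
```

```text
the job is handed in; nothing more can be done
None
```

The job is handed in: I pressed the tab in to its stop, then pushed the blue cover about 104 mm (92 needed), so it lies flat on the parking shelf with the filter uncovered; the bottles and slide box look undisturbed in the last picture.

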